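# Turn a lidded sample dish lid-down in its latched carrier

### The arm

A 7-joint arm with a two-finger parallel gripper is mounted at the origin on a cart in front of the work surface, level with it; the furniture and walls round the work are solid. World frame = base frame: x ahead of the robot, y to its left, z up, the work surface at z = 0. Lengths are in mm, angles in rad, forces in N, time in s.
With the tool pointing down it reaches from about 400 to 850 mm from the base axis. Payload 4.5 kg.
Tool frame: the origin (TCP) lies at the very end of the fingers, on their centre line; the grasp point (between the pads) lies 19 mm behind it; x points along the fingers, y is the direction in which the jaws open and shut, and the axes are right-handed (so a half turn about x gives the same grasp; the last joint's range is limited). The gripper opens to 88 mm and grips with 3 to 60 N. Pads are 18 mm wide; open, the fingers measure 123 mm over their backs; the gripper's body (75 mm by 187 mm) begins 45 mm behind the grasp point.
Start: joints at [1.206, 0.689, -0.195, 1.565, 0.157, 0.902, -0.215], TCP at [242.726, -575.967, 238.743] pointing down, gripper open.
Joint ranges: [-3.01, 3.01], [-0.46, 2.08], [-1.47, 1.51], [0.13, 2.56], [-1, 4.14], [0.04, 2.09], [-2.66, 2.66]. Speed limits (rad/s): [2.57, 2.57, 3.14, 3.14, 3.14, 3.14, 3.14].

### API

Orientations are given as a 3x3 rotation matrix whose columns are the frame's x, y, z axes.
In Python, from workcell import robot, optics gives the robot as it stands.
- The arm moves only by the shell command python3 -m crank 'ROWS' [FORCE]. ROWS is JSON, a list of rows, each an object of numbers: "ax", "ay", "az": the turn, a rotation vector about the tool's x, y, z in rad; "x", "y", "z": the shift along the tool's x, y, z in mm; "fingers": the finger opening in mm, from 0 to 88.1. A call has 1 to 8 rows; each row shifts and turns the pose as measured when the row begins, along the tool's axes as they then stand; what a row does not reach is not made up. A row lasts 1/8 s, in which the tool goes at most 62.5 mm and 10.7 degrees, less where a joint would pass 70% of its speed; a pose out of reach is approached as far as the arm can. A call is refused whole if a number of a shift passes 62.5 or a number of a turn 0.188, either way. A call with a gripper value outside its range is refused whole. The fingers move at their own pace and stop on an object; FORCE is the grip in N (left out, the last holds). Time passes only in rows, so rows that do not move let the fingers close. It gives the time, the measured TCP pose, the force and the opening at its end, in the units of the state.
- robot.state(): the state, without advancing time (a new reading comes with each control period).
- optics.camera(name): name is "scene" or "top" or "wrist"; returns a dict with "img" (420x560x3 uint8, blue, green, red), "intrinsics" (3x3 intrinsics, pixels), "position" and "attitude" of the camera in the world. Camera axes: x right, y down, z forward; pixel columns grow to the right and rows downward; lengths in mm; the calibration is good to about 2 mm. A picture is of the moment at which its call begins. There is no depth.
- robot.hand_in(): hands the job in, once; it reports no verdict.
The state is a dict: "clock": time; "joint_positions": joint angles; "joint_vel": joint speeds; "effort": joint torques, N m; "tcp_pos": TCP position; "tool_rot": TCP orientation; "ft_force": force on the tool from outside, world axes, zero at the start; "moment": the same for the moment, N m; "width": finger opening in mm.
Only numpy, scipy, OpenCV 4.12 (cv2) and the standard library are available. Lean on these libraries where they do the work, as an engineer would, in place of code of your own. Each camera call takes 0.05 s, during which the arm holds its last target. There are 200 camera calls.

### The job

The lidded sample dish was put in its sloping carrier lid-up, but it must be incubated lid-down. Turn the wing knob until its tongue is clear of the dish, pinch the loose lid and the base together, draw the dish out up the slope, turn it over without letting the lid come off, lay it back lid-down on the rails against the two stop pins, and let go. Then turn the wing knob back so that the tongue stands across above the dish again; do not shift or upset the bottles and the roll beside the carrier.

Things in the scene. Friction and masses are not known exactly. Their poses are not given: they have to be found in the camera images.
- carrier: fixed stand, grey foot 136 x 96 mm, origin on the table under the point seat. In its frame (z up) two parallel steel rails, 12 mm wide, 8 thick, 35 mm either side of y = 0 (58 mm free gap between), slope down at 45 degrees toward +x; normal of their upper face (0.707, 0, 0.707). The up-slope end toward -x is open; a finger may enter the gap below the dish, 50 mm deep
- seat (a point): where the centre of the closed dish lies when resting on the rails against the pins: 140 mm above the table, 16 mm off the rail faces; axes of carrier. From here the rails run 40 mm up-slope and 64 mm down-slope; two stop pins, 10 mm thick, 40 mm tall, stand on the rails 49 mm down-slope; a cross bar joins the rails 58 mm down-slope; the post of the knob (16 mm thick) stands at x = +68 mm
- latch (a joint): angle of the wing knob, rad, 0 to 1.7, growing counter-clockwise from above; starts between 1.35 and 1.7, friction 0.06 N m, stays where left. 1.571: tongue along the carrier's -x, across a few mm above the upper rim of the dish; 0: along its +y, clear. Tongue 14 mm wide, 6 mm thick, reaches 96 mm from the axis, 197 to 203 mm above the table
- latch_grip (a point): centre of the knob's wings, on its upright axis, 224 mm above the table: an upright black bar 52 mm long, 10 mm thick, 26 mm tall; y along the bar and the tongue, z up
- base_mid (a point): centre of the closed round dish, fixed to its base (plain grey disc 100 mm wide, 28 mm tall, 0.12 kg, weight varies by a quarter). Closed dish: 32 mm thick, 110 mm wide over the lid, both faces flat. z along the dish axis from base to lid: 45 degrees upward at the start, 45 degrees downward (tilt 135) when lid-down in the carrier
- lid_mid (a point): the same centre of the closed dish, fixed to the loose lid (white, 110 mm wide, 18 mm deep, top 4 mm thick, 0.05 kg; slips over the base with 2 mm play all round, nothing else holds it). Within 3 mm of base_mid while the dish is closed; z points out of the lid's top
- dish_base: the base itself, origin at the centre of its outer flat face, axes as base_mid
- dish_lid: the loose lid itself, origin at the centre of its open rim, 14 mm along the dish axis from the base's origin while closed
- bottle_left: filled bottle, 54 mm wide, 166 mm tall, close at the left (+y) of the carrier; origin under its centre
- bottle_back: filled bottle, 54 mm wide, 166 mm tall, close behind the carrier; origin under its centre
- liner_roll: white roll standing upright, 68 mm wide, 46 mm tall, near the table edge to the right of the carrier; origin under its centre

How it is judged (in metres and radians):
On the way, in this order (a step that is already met when the one before it is completed fails the run):
1. wing knob turned so that the tongue is clear of the dish (value of joint latch below 1 rad), for 0.1 s.
2. dish drawn out of the carrier and turned lid-down while the fingers pinch lid and base together (contact force between the fingers and dish_lid above 0.5 N and contact force between the fingers and dish_base above 0.5 N and angle between base_mid's own z axis and vertical above 1.9 rad and distance between base_mid and seat above 0.04 m and distance between base_mid and lid_mid below 0.006 m), for 0.1 s.
3. dish lying lid-down on the carrier's rails and let go, the tongue not yet across (distance between base_mid and seat below 0.012 m and angle between base_mid's own z axis and vertical between 2.2 and 2.51 rad and distance between base_mid and lid_mid below 0.006 m and contact force between the fingers and dish_base below 0.1 N and contact force between the fingers and dish_lid below 0.1 N and value of joint latch below 1.15 rad), for 0.2 s.
4. wing knob turned back so that the tongue stands across above the dish (distance between base_mid and seat below 0.012 m and angle between base_mid's own z axis and vertical between 2.2 and 2.51 rad and value of joint latch above 1.3 rad), for 0.2 s.
At the end, for the whole second after the job is handed in: The dish lies lid-down in the carrier, its centre within 12 mm of the seat point and its axis 126 to 143 degrees from upward (135 when flat on the rails), lid still on the base (centre points within 6 mm), nothing held, and the wing knob at more than 1.3 rad (all of step 4 and distance between base_mid and lid_mid below 0.006 m and contact force between the fingers and dish_base below 0.1 N and contact force between the fingers and dish_lid below 0.1 N); the robot touches nothing.
It fails at once if the lid comes off or gapes from the base by more than 8 mm (distance between base_mid and lid_mid above 0.008 m).
It fails at once if a bottle or the roll beside the carrier is shifted by more than 25 mm or tipped (distance of any of bottle_left, bottle_back, liner_roll from where it was at the start of the episode above 0.025 m or angle between any of bottle_left, bottle_back, liner_roll's own z axis and vertical above 0.4 rad).
It also fails if it takes over 72 s, if anything falls off the work surface, if the arm or the gripper's body presses on something with over 40 N, if the wrist force passes 120 N, or if a joint passes its speed limit or range.

## Working session

There is one attempt and no reset: what is moved stays moved. The work goes in short steps, Python scripts to look and compute and a shell command to move; the robot and the scene stay as the last step left them, time stands still between calls to the robot, and variables do not carry over. Pictures are saved under pics/ and viewed, about 8 in all and at most 12, crops included, and the job is handed in when it is done.

```bash
ls; mkdir -p pics
cat > h.py <<'E'
import numpy as np, cv2
from workcell import robot, optics
E
python3 - <<'E'
from h import *
s=robot.state(); print(s['clock'],s['tcp_pos'],np.round(s['tool_rot'],3).tolist(),s['width'])
for n in ['scene','top']:
    c=optics.camera(n); cv2.imwrite(f'pics/{n}0.png',c['img']); np.savez(f'pics/{n}0.npz',**c)
    print(n,np.round(c['intrinsics'],1).tolist(),c['position'],np.round(c['attitude'],3).tolist())
E
```

```text
pics
0.0 [ 242.41690461 -575.3773957   237.90510123] [[-0.001, 0.388, -0.921], [0.002, -0.921, -0.388], [-1.0, -0.002, 0.0]] 87.88547880085471
scene [[400.2, 0.0, 277.7], [0.0, 400.2, 206.0], [0.0, 0.0, 1.0]] [ 238.33234401 -277.61664547  717.95133358] [[0.898, -0.287, 0.333], [-0.439, -0.571, 0.694], [-0.009, -0.77, -0.639]]
top [[401.0, 0.0, 284.6], [0.0, 401.0, 217.6], [0.0, 0.0, 1.0]] [ 360.46558511  328.26053902 1002.56279941] [[0.024, -0.984, 0.176], [-1.0, -0.026, -0.009], [0.013, -0.175, -0.984]]
```

View pics/scene0.png

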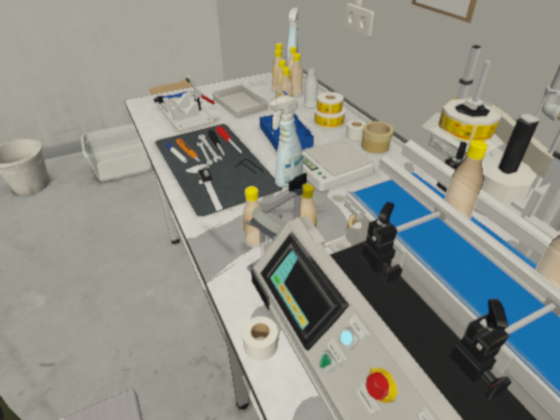

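View pics/top0.png

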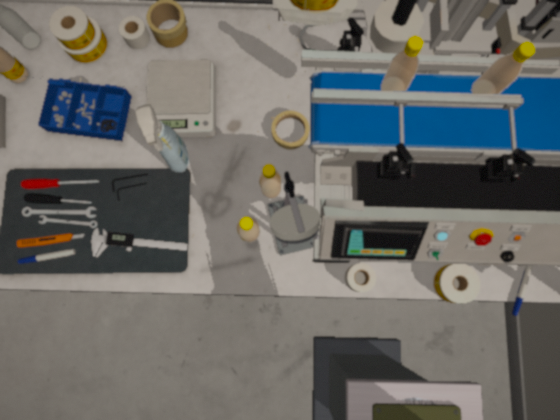

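The carrier is at about (290,220) in the top view. The knob's black bar is at (289,186), bottles at (247,230) and (270,182), the roll at (361,277), and a console sits just to the right. I'll zoom in.

Run:
```python
import cv2,numpy as np
a=cv2.imread('pics/top0.png')[150:300,225:385]; b=cv2.imread('pics/scene0.png')[165:295,225:345]
A=cv2.resize(a,None,fx=3,fy=3,interpolation=cv2.INTER_CUBIC)[:450,:450];B=cv2.resize(b,(350,379),interpolation=cv2.INTER_CUBIC)
o=np.zeros((450,800,3),np.uint8);o[:A.shape[0],:A.shape[1]]=A;o[:379,450:]=B;cv2.imwrite('pics/z0.png',o)
```

```text
(no output)
```

View pics/z0.png

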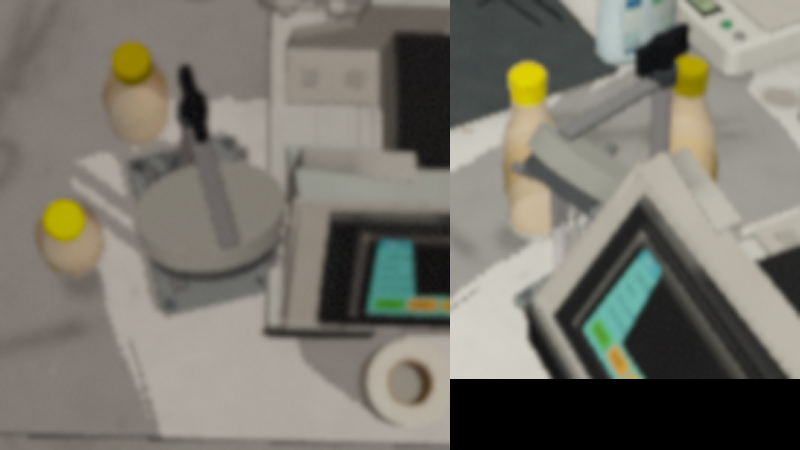

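```bash
cat > h.py <<'E'
import numpy as np, cv2
from workcell import robot, optics
def ray(c,u,v,z):
    d=c['attitude']@np.linalg.solve(c['intrinsics'],[u,v,1.]); p=c['position']; return (p+d*(z-p[2])/d[2])
def proj(c,P):
    q=c['attitude'].T@(np.asarray(P,float)-c['position']); q=c['intrinsics']@q; return q[:2]/q[2]
E
python3 - <<'E'
from h import *
c=dict(np.load('pics/top0.npz'))
def r(x,y,z,n): print(n,np.round(ray(c,225+(x-1)/3,150+(y-1)/3,z),1))
r(193,102,224,'knob');r(185,70,237,'bar end far');r(203,138,237,'bar end near'); r(228,245,203,'tongue end');r(211,215,151.3,'lid');
r(133,62,166,'b_back');r(64,219,166,'b_left');r(160,310,10,'foot nl');r(133,157,10,'foot fl');r(275,287,10,'foot nr');r(236,140,10,'foot fr')
r(408,380,46,'roll')
r(287,205,150,'console fl@150');r(268,333,20,'console nl@20')
r(0,438,0,'edge');r(450,440,0,'edge')
# second view: scene; crop scale 350/120
s=dict(np.load('pics/scene0.npz'))
def t(x,y,z,n): print(n,np.round(ray(s,225+(x-450)/2.917,165+y/2.917,z),1))
t(663,52,224,'knob');t(527,80,166,'bl');t(691,72,166,'bb')
# console top-left corner triangulate: scene (640,160) 
for z in (100,150,200,250): t(645,158,z,'cons top far scene %d'%z); r(287,205,z,'cons top?'); r(318,205,z,'screen fl');t(645,190,z,'screen fl sc')
E
```

```text
knob [568.6 313.8 224. ]
bar end far [586.7 319.8 237. ]
bar end near [541. 307. 237.]
tongue end [475.8 287.8 203. ]
lid [504.7 297.8 151.3]
b_back [612.6 356.7 166. ]
b_left [496.7 401.7 166. ]
foot nl [448.1 333.3  10. ]
foot fl [576.6 359.5  10. ]
foot nr [469.5 238.5  10. ]
foot fr [593.6 272.8  10. ]
roll [394.5 136.   46. ]
console fl@150 [513.7 243.1 150. ]
console nl@20 [430.7 244.8  20. ]
edge [341.3 461.2   0. ]
edge [348.3  92.7   0. ]
knob [566.4 308.1 224. ]
bl [493.9 392.  166. ]
bb [612. 344. 166.]
cons top far scene 100 [568.6 336.2 100. ]
cons top? [522.6 238.1 100. ]
screen fl [523.3 214.4 100. ]
screen fl sc [551.3 303.2 100. ]
cons top far scene 150 [541.9 286.6 150. ]
cons top? [513.7 243.1 150. ]
screen fl [514.2 220.7 150. ]
screen fl sc [526.  256.2 150. ]
cons top far scene 200 [515.1 236.9 200. ]
cons top? [504.7 248.1 200. ]
screen fl [505.2 227.  200. ]
screen fl sc [500.7 209.2 200. ]
cons top far scene 250 [488.4 187.2 250. ]
cons top? [495.7 253.1 250. ]
screen fl [496.2 233.3 250. ]
screen fl sc [475.4 162.2 250. ]
```

```bash
python3 -m crank '[{"x":-60},{"x":-60},{"x":-40},{"z":-40,"y":-2,"ax":-0.064},{"z":-60,"y":-3,"ax":-0.096},{"z":-60,"y":-3,"ax":-0.096},{"z":-60,"y":-3,"ax":-0.096},{"z":-60,"y":-3,"ax":-0.096}]'; python3 -c "
from h import *
s=robot.state();print(s['tcp_pos'],np.round(s['tool_rot'],3).tolist(),np.round(s['joint_positions'],2))"
```

```text
[ 242.43080376 -575.44147856  237.98893646] [[-0.001, 0.388, -0.922], [0.002, -0.922, -0.388], [-1.0, -0.002, 0.0]] [ 1.21  0.69 -0.19  1.57  0.16  0.9  -0.22]invalid input at $[0]: expected keys ax, ay, az, x, y, z, fingers
```

```bash
python3 -m crank '[{"x":-60,"y":0,"z":0,"ax":0,"ay":0,"az":0,"fingers":88},{"x":-60,"y":0,"z":0,"ax":0,"ay":0,"az":0,"fingers":88},{"x":-40,"y":0,"z":0,"ax":0,"ay":0,"az":0,"fingers":88},{"x":0,"y":-2,"z":-40,"ax":-0.064,"ay":0,"az":0,"fingers":88},{"x":0,"y":-3,"z":-60,"ax":-0.096,"ay":0,"az":0,"fingers":88},{"x":0,"y":-3,"z":-60,"ax":-0.096,"ay":0,"az":0,"fingers":88}]'
cat >> h.py <<'E'
def st():
    s=robot.state();print(round(s['clock'],2),np.round(s['tcp_pos'],1),np.round(s['tool_rot'],3).tolist(),'q',np.round(s['joint_positions'],2),'F',np.round(s['ft_force'],1),'w',round(s['width'],1)); return s
E
python3 -c "
from h import *
st()"
```

```text
clock: 0.85
tcp_pos: [376.8, -496.3, 399.7]
tool_rot: [[-0.007, 0.605, -0.797], [0.004, -0.797, -0.605], [-1.0, -0.008, 0.003]]
ft_force: [0.2, -0.7, -0.3]
width: 87.9
0.85 [ 376.8 -496.3  399.7] [[-0.007, 0.605, -0.797], [0.004, -0.797, -0.605], [-1.0, -0.008, 0.003]] q [ 0.99  0.56 -0.28  1.31  0.15  1.3  -0.21] F [ 0.2 -0.7 -0.3] w 87.9
```

```bash
python3 -m crank '[{"x":0,"y":-3,"z":-60,"ax":-0.096,"ay":0,"az":0,"fingers":88},{"x":0,"y":-3,"z":-60,"ax":-0.096,"ay":0,"az":0,"fingers":88},{"x":0,"y":-3,"z":-60,"ax":-0.096,"ay":0,"az":0,"fingers":88},{"x":0,"y":-3,"z":-60,"ax":-0.096,"ay":0,"az":0,"fingers":88},{"x":0,"y":-3,"z":-60,"ax":-0.096,"ay":0,"az":0,"fingers":88},{"x":0,"y":-3,"z":-60,"ax":-0.096,"ay":0,"az":0,"fingers":88},{"x":0,"y":-3,"z":-60,"ax":-0.096,"ay":0,"az":0,"fingers":88},{"x":0,"y":-3,"z":-60,"ax":-0.096,"ay":0,"az":0,"fingers":88}]'; python3 -c "
from h import *
st()"
```

```text
clock: 1.85
tcp_pos: [618.1, -78.8, 394.5]
tool_rot: [[-0.014, 0.991, -0.13], [0.007, -0.13, -0.992], [-1.0, -0.015, -0.005]]
ft_force: [0.3, -0.2, 0.4]
width: 88.4
1.85 [618.1 -78.8 394.5] [[-0.014, 0.991, -0.13], [0.007, -0.13, -0.992], [-1.0, -0.015, -0.005]] q [ 0.32  0.59 -0.5   1.31  0.27  1.33 -0.31] F [ 0.3 -0.2  0.4] w 88.4
```

```bash
python3 -m crank '[{"x":-10,"y":-8,"z":-60,"ax":-0.096,"ay":0,"az":0,"fingers":88},{"x":-10,"y":-8,"z":-60,"ax":-0.096,"ay":0,"az":0,"fingers":88},{"x":-10,"y":-8,"z":-60,"ax":-0.096,"ay":0,"az":0,"fingers":88},{"x":-10,"y":-8,"z":-60,"ax":-0.096,"ay":0,"az":0,"fingers":88},{"x":-10,"y":-8,"z":-60,"ax":-0.096,"ay":0,"az":0,"fingers":88},{"x":0,"y":0,"z":0,"ax":0,"ay":0,"az":0,"fingers":60}]'; python3 -c "
from h import *
st()
c=optics.camera('wrist'); cv2.imwrite('pics/w1.png',c['img']); np.savez('pics/w1.npz',**c)
print(c['position'],np.round(c['attitude'],3).tolist())"
```

```text
clock: 2.6
tcp_pos: [554.1, 227.1, 445.0]
tool_rot: [[-0.022, 0.929, 0.368], [0.009, 0.368, -0.93], [-1.0, -0.017, -0.017]]
ft_force: [0.4, -0.9, -0.9]
width: 79.9
2.6 [554.1 227.1 445. ] [[-0.022, 0.929, 0.368], [0.009, 0.368, -0.93], [-1.0, -0.017, -0.017]] q [-0.11  0.55 -0.66  1.27  0.31  1.44 -0.36] F [ 0.4 -0.9 -0.9] w 79.9
[532.4098487  286.15885374 592.24219287] [[0.929, 0.362, 0.073], [0.368, -0.901, -0.229], [-0.017, 0.24, -0.971]]
```

View pics/w1.png

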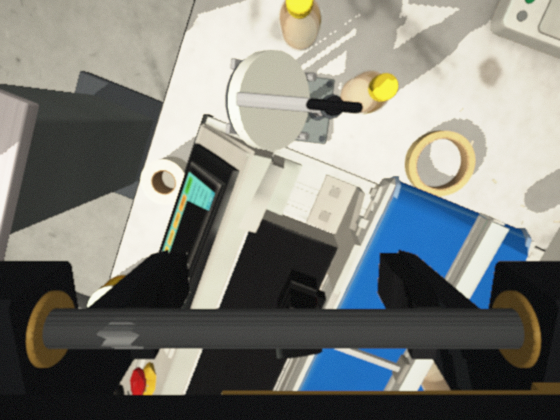

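Run:
```python
import cv2
a=cv2.imread('pics/w1.png')[35:165,215:375]
cv2.imwrite('pics/z1.png',cv2.resize(a,(800,650)[:2],interpolation=cv2.INTER_CUBIC)[:600])
```

```text
(no output)
```

View pics/z1.png

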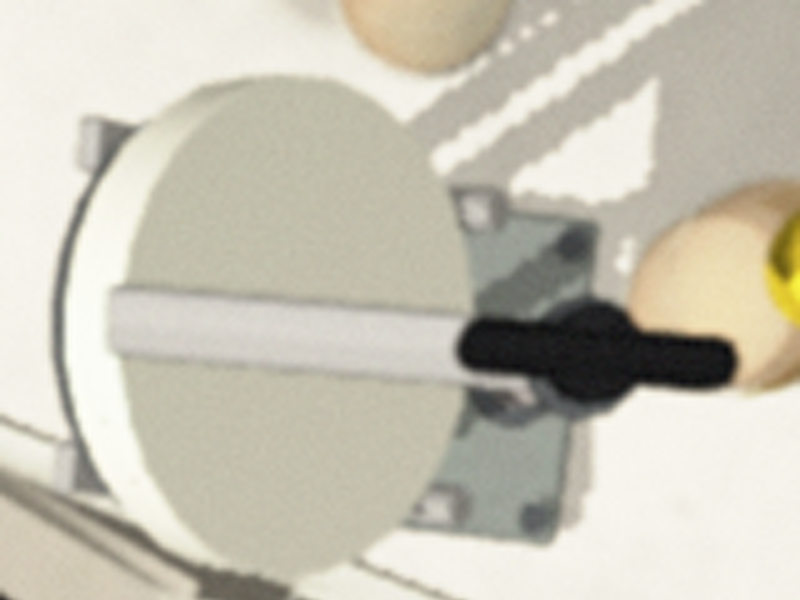

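Clear close-up: lid ellipse centre ≈(297,325), pin tops (478,210)/(438,505), knob bar (460–737, 343–362), tongue tip (112,322) in the 5× crop.

Run:
```python
from h import *
c=dict(np.load('pics/w1.npz'))
def r(x,y,z,n):
    p=ray(c,215+(x-2)/5,35+(y-2)/5,z); print(n,np.round(p,1)); return p
k=r(598,351,237,'knob'); k2=r(460,343,230,'bar near');k3=r(737,362,230,'bar far');t=r(112,322,203,'tongue tip')
l=r(297,325,151.3,'lid'); a=r(478,210,122.3,'pinL'); b=r(438,505,122.3,'pinR')
d=a-b; print('sep',np.linalg.norm(d),'yaw pins',np.degrees(np.arctan2(-d[0],d[1])))
for z in (8,12): f=r(600,220,z,'footL');g=r(555,545,z,'footR'); print(np.linalg.norm(f-g),np.degrees(np.arctan2(-(f-g)[0],(f-g)[1])))
m=(a+b)/2
for n,p,q in(('k-m',k,m),('k-l',k,l),('m-l',m,l),('tongue',k,t)): print(n,np.linalg.norm((p-q)[:2]),np.degrees(np.arctan2(*(p-q)[1::-1])))
ul=r(95,145,140+28.3-11.3,'railUL');ur=r(72,465,140+28.3-11.3,'railUR')
e=ul-ur;print('railend',np.linalg.norm(e),np.degrees(np.arctan2(-e[0],e[1])),(ul+ur)/2)
y=np.radians(np.degrees(np.arctan2(-d[0],d[1]))); ux=np.array([np.cos(y),np.sin(y)])
print('seat est',k[:2]-68*ux,l[:2]-11.3*ux,m[:2]-51.6*ux)
for z in(100,150,200):
  r(-5,470,z,'consoleL?');print(ray(c,203,118,z),ray(c,273,152,z))
```

```text
knob [565.6 312.7 237. ]
bar near [541.9 305.1 230. ]
bar far [591.1 320.9 230. ]
tongue tip [476.4 284.6 203. ]
lid [508.2 299.2 151.3]
pinL [537.1 340.3 122.3]
pinR [554.4 273.3 122.3]
sep 69.2761588520696 yaw pins 14.454988400979797
footL [572.8 364.1   8. ]
footR [597.7 272.2   8. ]
95.23715165361764 15.183733489433228
footL [572.5 363.6  12. ]
footR [597.3 272.3  12. ]
94.58511280523908 15.183733489433312
k-m 20.76877063646791 16.43531585521021
k-l 58.99796245596738 13.148909975804974
m-l 38.28186646900164 11.366651209354103
tongue 93.5533387605349 17.438072857166855
railUL [453.6 318.  157. ]
railUR [471.9 251.7 157. ]
railend 68.7943792648805 15.43145451254598 [462.78566235 284.87529142 157.        ]
seat est [499.80212969 295.69444979] [497.256075   296.42685408] [495.7628182  293.91204271]
consoleL? [445.9 238.7 100. ]
[428.92409984 246.20380431 100.        ] [527.99897663 239.14582137 100.        ]
consoleL? [454.7 243.5 150. ]
[439.43576975 250.26227898 150.        ] [528.44701544 243.92121782 150.        ]
consoleL? [463.5 248.3 200. ]
[449.94743965 254.32075365 200.        ] [528.89505424 248.69661426 200.        ]
```

```bash
cat >> h.py <<'E'
from scipy.spatial.transform import Rotation as Ro
Y=np.radians(15.); SEAT=np.array([498.5,295.2,140.]); KN=np.array([565.5,312.7,224.])
C=np.array([[np.cos(Y),-np.sin(Y),0],[np.sin(Y),np.cos(Y),0],[0,0,1]])
def to(p,R):  # delta in tool axes to reach TCP p, rot R
    s=st(); T=s['tool_rot']; print('shift',np.round(T.T@(np.asarray(p)-s['tcp_pos']),1),'rotv',np.round(Ro.from_matrix(T.T@R).as_rotvec(),3))
def down(jaw_deg):
    a=np.radians(jaw_deg); x=np.array([0,0,-1.]); y=np.array([np.cos(a),np.sin(a),0]); return np.c_[x,y,np.cross(x,y)]
def slope(sign): # sign +1: tool y along rail normal
    x=C@[.70711,0,-.70711]; y=sign*(C@[.70711,0,.70711]); return np.c_[x,y,np.cross(x,y)]
E
python3 -m crank '[{"x":0,"y":0,"z":0,"ax":-0.188,"ay":0,"az":0,"fingers":60},{"x":0,"y":0,"z":0,"ax":-0.188,"ay":0,"az":0,"fingers":60},{"x":0,"y":0,"z":0,"ax":-0.188,"ay":0,"az":0,"fingers":60},{"x":0,"y":0,"z":0,"ax":-0.188,"ay":0,"az":0,"fingers":60},{"x":0,"y":0,"z":0,"ax":-0.188,"ay":0,"az":0,"fingers":60},{"x":0,"y":0,"z":0,"ax":-0.188,"ay":0,"az":0,"fingers":60},{"x":0,"y":0,"z":0,"ax":-0.188,"ay":0,"az":0,"fingers":60},{"x":0,"y":0,"z":0,"ax":-0.188,"ay":0,"az":0,"fingers":60}]' >/dev/null; python3 -c "
from h import *
to([565.5,312.7,290],down(107.6))"
```

```text
3.65 [563.3 204.3 437. ] [[-0.026, -0.293, 0.956], [-0.011, 0.956, 0.293], [-1.0, -0.003, -0.028]] q [ 0.07  0.65 -1.03  1.27  0.53  1.54  0.98] F [-0.1 -0.1  0.9] w 60.1
shift [145.7 103.4  37.9] rotv [-0.01  -0.028  0.003]
```

```bash
python3 -m crank '[{"x":0,"y":52,"z":19,"ax":-0.005,"ay":-0.028,"az":0,"fingers":50},{"x":40,"y":51,"z":19,"ax":-0.005,"ay":0,"az":0,"fingers":50},{"x":50,"y":0,"z":0,"ax":0,"ay":0,"az":0,"fingers":50},{"x":50,"y":0,"z":0,"ax":0,"ay":0,"az":0,"fingers":50},{"x":0,"y":0,"z":0,"ax":0,"ay":0,"az":0,"fingers":50}]' >/dev/null; python3 -c "
from h import *
to([565.5,312.7,214],down(107.6))"
```

```text
4.28 [577.9 301.9 288. ] [[0.001, -0.282, 0.96], [-0.012, 0.959, 0.282], [-1.0, -0.012, -0.003]] q [-0.11  0.82 -0.94  1.39  0.67  1.28  0.76] F [-0.1  0.5  0. ] w 50.2
shift [73.8 14.8 -8.6] rotv [-0.022 -0.003  0.012]
```

```bash
python3 -m crank '[{"x":20,"y":14,"z":-8,"ax":-0.022,"ay":0,"az":0.012,"fingers":44},{"x":20,"y":0,"z":0,"ax":0,"ay":0,"az":0,"fingers":44},{"x":0,"y":0,"z":0,"ax":0,"ay":0,"az":0,"fingers":44}]' >/dev/null; python3 -c "
from h import *
to([565.5,312.7,214],down(107.6))"
```

```text
4.65 [571.1 310.4 250.9] [[0.004, -0.294, 0.956], [0.001, 0.956, 0.294], [-1.0, -0.0, 0.004]] q [-0.12  0.85 -0.93  1.45  0.71  1.19  0.72] F [-0.  -0.4  0.3] w 44.1
shift [36.9  3.8 -4.8] rotv [-0.008  0.004  0.   ]
```

```bash
python3 -m crank '[{"x":5,"y":4,"z":-5,"ax":-0.008,"ay":0,"az":0,"fingers":44},{"x":20,"y":1,"z":-1,"ax":0,"ay":0,"az":0,"fingers":44},{"x":10,"y":0,"z":0,"ax":0,"ay":0,"az":0,"fingers":44},{"x":0,"y":0,"z":0,"ax":0,"ay":0,"az":0,"fingers":44}]' >/dev/null; python3 -c "
from h import *
to([565.5,312.7,214],down(107.6))"
```

```text
5.15 [565.4 313.7 215.9] [[0.007, -0.3, 0.954], [0.002, 0.954, 0.3], [-1.0, -0.0, 0.007]] q [-0.13  0.88 -0.91  1.51  0.75  1.12  0.68] F [-0.4  0.6 -0. ] w 43.9
shift [ 1.9 -1.  -0.2] rotv [-0.002  0.007  0.   ]
```

```bash
python3 -m crank '[{"x":0,"y":0,"z":0,"ax":0,"ay":0.007,"az":0,"fingers":0},{"x":0,"y":0,"z":0,"ax":0,"ay":0,"az":0,"fingers":0},{"x":0,"y":0,"z":0,"ax":0,"ay":0,"az":0,"fingers":0},{"x":0,"y":0,"z":0,"ax":0,"ay":0,"az":0,"fingers":0},{"x":0,"y":0,"z":0,"ax":0,"ay":0,"az":0,"fingers":0},{"x":0,"y":0,"z":0,"ax":0,"ay":0,"az":0,"fingers":0}]' 20 >/dev/null; python3 -c "
from h import *
to([565.5,312.7,216],down(107.6))"
```

```text
5.9 [566.2 313.  216.6] [[0.001, -0.299, 0.954], [-0.001, 0.954, 0.299], [-1.0, -0.001, 0.001]] q [-0.13  0.88 -0.91  1.5   0.74  1.13  0.68] F [ 0.  -1.   0.6] w 9.8
shift [ 0.6 -0.  -0.8] rotv [-0.004  0.001  0.001]
```

```bash
python3 -m crank '[{"x":0,"y":0,"z":0,"ax":0.1,"ay":0,"az":0,"fingers":0},{"x":0,"y":0,"z":0,"ax":0.1,"ay":0,"az":0,"fingers":0},{"x":0,"y":0,"z":0,"ax":0.1,"ay":0,"az":0,"fingers":0},{"x":0,"y":0,"z":0,"ax":0.1,"ay":0,"az":0,"fingers":0}]' >/dev/null; python3 -c "
from h import *
to([565.9,312.8,216],down(107.6))"
```

```text
6.4 [566.2 313.4 216.6] [[0.002, 0.107, 0.994], [0.0, 0.994, -0.107], [-1.0, 0.0, 0.002]] q [-0.17  0.85 -0.82  1.5   0.67  1.09  0.33] F [ 0.  -1.1 -1.3] w 9.7
shift [ 0.6 -0.6 -0.3] rotv [-0.415  0.002  0.   ]
```

Works smoothly. Turn further by about 1.1 rad (latch ≈0.1).

```bash
python3 -m crank '[{"x":0,"y":0,"z":0,"ax":0.14,"ay":0,"az":0,"fingers":0},{"x":0,"y":0,"z":0,"ax":0.14,"ay":0,"az":0,"fingers":0},{"x":0,"y":0,"z":0,"ax":0.14,"ay":0,"az":0,"fingers":0},{"x":0,"y":0,"z":0,"ax":0.14,"ay":0,"az":0,"fingers":0},{"x":0,"y":0,"z":0,"ax":0.14,"ay":0,"az":0,"fingers":0},{"x":0,"y":0,"z":0,"ax":0.14,"ay":0,"az":0,"fingers":0},{"x":0,"y":0,"z":0,"ax":0.14,"ay":0,"az":0,"fingers":0},{"x":0,"y":0,"z":0,"ax":0.05,"ay":0,"az":0,"fingers":0}]' >/dev/null; python3 -c "
from h import *
to([565.9,312.8,216],down(107.6))"
```

```text
7.4 [566.8 314.2 216.6] [[0.004, 0.92, 0.391], [0.001, 0.391, -0.92], [-1.0, 0.004, 0.0]] q [-0.29  0.79 -0.55  1.51  0.46  0.98 -0.57] F [ 0.7 -0.2  0.5] w 9.8
shift [ 0.6 -1.4  1. ] rotv [-1.476  0.003 -0.003]
```

```bash
python3 -m crank '[{"x":0,"y":0,"z":0,"ax":0,"ay":0,"az":0,"fingers":40},{"x":0,"y":0,"z":0,"ax":0,"ay":0,"az":0,"fingers":40},{"x":0,"y":0,"z":0,"ax":0,"ay":0,"az":0,"fingers":40},{"x":-30,"y":0,"z":0,"ax":0,"ay":0,"az":0,"fingers":40},{"x":-60,"y":0,"z":0,"ax":0,"ay":0,"az":0,"fingers":56},{"x":-40,"y":-40,"z":0,"ax":0,"ay":0,"az":0,"fingers":56},{"x":0,"y":-60,"z":0,"ax":0,"ay":0,"az":0,"fingers":56},{"x":0,"y":-50,"z":0,"ax":0,"ay":0,"az":0,"fingers":56}]' >/dev/null; python3 -c "
from h import *
D=C@[.70711,0,-.70711]
to(SEAT-100*D,slope(1))"
```

```text
8.4 [426.9 256.8 349.2] [[0.004, 0.919, 0.395], [0.007, 0.395, -0.919], [-1.0, 0.007, -0.005]] q [-0.2   0.44 -0.66  1.77  0.31  1.03 -0.56] F [ 0.2 -0.   0.1] w 56.0
shift [138.7  10.1 -16.5] rotv [ 0.135 -0.062  0.778]
```

```bash
python3 -m crank '[{"x":0,"y":0,"z":0,"ax":0.027,"ay":-0.012,"az":0.156,"fingers":56},{"x":0,"y":0,"z":0,"ax":0.027,"ay":-0.012,"az":0.156,"fingers":56},{"x":0,"y":0,"z":0,"ax":0.027,"ay":-0.012,"az":0.156,"fingers":56},{"x":0,"y":0,"z":0,"ax":0.027,"ay":-0.012,"az":0.156,"fingers":56},{"x":0,"y":0,"z":0,"ax":0.027,"ay":-0.012,"az":0.156,"fingers":56},{"x":0,"y":0,"z":0,"ax":0,"ay":0,"az":0,"fingers":56}]' >/dev/null; python3 -c "
from h import *
D=C@[.70711,0,-.70711]
to(SEAT-100*D,slope(1))"
```

```text
9.15 [435.4 244.8 349.5] [[0.552, 0.789, 0.269], [0.108, 0.252, -0.962], [-0.827, 0.56, 0.054]] q [-0.6   0.23 -0.28  2.28  1.25  0.44 -1.69] F [-0.   0.1  0.1] w 55.8
shift [115.4 -73.7 -39.7] rotv [0.043 0.035 0.19 ]
```

```bash
python3 -m crank '[{"x":10,"y":-10,"z":-20,"ax":0.02,"ay":0.018,"az":0.1,"fingers":56},{"x":15,"y":-10,"z":-20,"ax":0.02,"ay":0.018,"az":0.09,"fingers":56},{"x":0,"y":0,"z":0,"ax":0,"ay":0,"az":0,"fingers":56}]' >/dev/null; python3 -c "
from h import *
D=C@[.70711,0,-.70711]
to(SEAT-100*D,slope(1))"
```

```text
9.53 [433.8 255.6 329.9] [[0.628, 0.738, 0.244], [0.115, 0.222, -0.968], [-0.769, 0.637, 0.055]] q [-0.7   0.29 -0.27  2.38  1.69  0.53 -2.23] F [-0.5 -0.2  0. ] w 56.0
shift [ 91.9 -73.8 -28. ] rotv [0.026 0.05  0.094]
```

```bash
python3 -m crank '[{"x":30,"y":-25,"z":-14,"ax":0.0,"ay":0.02,"az":0.03,"fingers":56},{"x":30,"y":-25,"z":-14,"ax":0.0,"ay":0.02,"az":0.03,"fingers":56},{"x":0,"y":0,"z":0,"ax":0,"ay":0,"az":0,"fingers":56}]' >/dev/null; python3 -c "
from h import *
D=C@[.70711,0,-.70711]
to(SEAT-100*D,slope(1))"
```

```text
9.9 [433.8 270.4 264.9] [[0.659, 0.707, 0.257], [0.133, 0.226, -0.965], [-0.74, 0.67, 0.055]] q [-0.56  0.51 -0.59  2.49  1.97  0.87 -2.61] F [-0.2  0.  -0.3] w 56.0
shift [ 38.6 -37.4 -10.2] rotv [0.036 0.041 0.05 ]
```

```bash
python3 -m crank '[{"x":0,"y":0,"z":0,"ax":0,"ay":-0.15,"az":0,"fingers":56},{"x":0,"y":0,"z":0,"ax":0,"ay":-0.15,"az":0,"fingers":56},{"x":0,"y":0,"z":0,"ax":0,"ay":0,"az":0,"fingers":56}]' >/dev/null; python3 -c "
from h import *
D=C@[.70711,0,-.70711]
to(SEAT-100*D,slope(1))"
```

```text
10.28 [438.2 264.1 270. ] [[0.703, 0.711, 0.028], [-0.179, 0.214, -0.96], [-0.689, 0.67, 0.278]] q [-0.84  0.57 -0.42  2.32  1.49  1.03 -2.37] F [ 0.7 -0.4  0.6] w 56.0
shift [ 32.9 -42.7 -29. ] rotv [0.032 0.362 0.046]
```

```bash
cat >> h.py <<'E'
def grasp(sign,phi,back,lat=0.,off=0.): # tool rotated phi toward carrier -y; TCP 'back' mm before the seat point along tool x, off along rail normal
    x=C@(np.array([.70711,0,-.70711])*np.cos(phi)+np.array([0,-1,0])*np.sin(phi)); n=C@[.70711,0,.70711]
    R=np.c_[x,sign*n,np.cross(x,sign*n)]; return SEAT+lat*(C@[0,1,0])-back*x+off*n,R
E
python3 -c "
from h import *
to(*grasp(1,.36,90,-3))"
```

```text
10.28 [438.2 264.1 270. ] [[0.703, 0.711, 0.028], [-0.179, 0.214, -0.96], [-0.689, 0.67, 0.278]] q [-0.84  0.57 -0.42  2.32  1.49  1.03 -2.37] F [ 0.7 -0.4  0.6] w 56.0
shift [ 37.4 -41.2 -61.4] rotv [0.04  0.002 0.04 ]
```

```bash
python3 -m crank '[{"x":5,"y":-20,"z":-31,"ax":0.02,"ay":0,"az":0.02,"fingers":56},{"x":5,"y":-20,"z":-31,"ax":0.02,"ay":0,"az":0.02,"fingers":56},{"x":0,"y":0,"z":0,"ax":0,"ay":0,"az":0,"fingers":56}]' >/dev/null; python3 -c "
from h import *
to(*grasp(1,.36,90,-3))"
```

```text
10.65 [420.4 310.3 224.7] [[0.733, 0.68, -0.009], [-0.172, 0.173, -0.97], [-0.658, 0.713, 0.244]] q [-0.95  0.71 -0.43  2.3   1.53  1.13 -2.6 ] F [-0.1 -0.2  0.3] w 56.4
shift [26.7 -9.4 -3.6] rotv [-0.011  0.004 -0.004]
```

```bash
python3 -m crank '[{"x":13,"y":-5,"z":-2,"ax":-0.01,"ay":-0.04,"az":0,"fingers":56},{"x":12,"y":-4,"z":-2,"ax":0,"ay":-0.04,"az":0,"fingers":56},{"x":0,"y":0,"z":0,"ax":0,"ay":0,"az":0,"fingers":56}]' >/dev/null; python3 -c "
from h import *
to(*grasp(1,.44,80,-5))
c=optics.camera('wrist'); cv2.imwrite('pics/w2.png',c['img']); np.savez('pics/w2.npz',**c)"
```

```text
11.03 [437.4 301.3 206.2] [[0.731, 0.678, -0.071], [-0.257, 0.178, -0.95], [-0.632, 0.713, 0.304]] q [-0.95  0.78 -0.4   2.25  1.5   1.17 -2.57] F [-1.2 -0.8  0.4] w 56.1
shift [ 10.3  -6.3 -13.2] rotv [-0.007  0.012 -0.006]
```

View pics/w2.png

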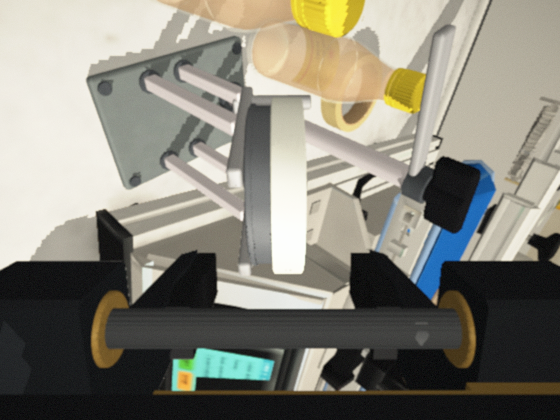

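The dish is edge-on at cols 247–305, between the fingertips at 215 and 352. The tongue is swung clear at the right. Going in.

```bash
python3 -m crank '[{"x":5,"y":-6,"z":-12,"ax":-0.007,"ay":0.01,"az":-0.006,"fingers":56},{"x":12,"y":0,"z":0,"ax":0,"ay":0,"az":0,"fingers":56},{"x":0,"y":0,"z":0,"ax":0,"ay":0,"az":0,"fingers":56}]' >/dev/null; python3 -c "
from h import *
to(*grasp(1,.43,60,-5))"
```

```text
11.45 [447.4 306.7 187.8] [[0.728, 0.683, -0.058], [-0.247, 0.183, -0.952], [-0.639, 0.707, 0.301]] q [-0.94  0.82 -0.39  2.23  1.54  1.16 -2.59] F [-0.2 -0.7  1.3] w 56.2
shift [12.8 -1.  -1.2] rotv [-0.001  0.011 -0.   ]
```

```bash
python3 -m crank '[{"x":15,"y":-1,"z":-1,"ax":0,"ay":0,"az":0,"fingers":56},{"x":15,"y":0,"z":0,"ax":0,"ay":0,"az":0,"fingers":56},{"x":0,"y":0,"z":0,"ax":0,"ay":0,"az":0,"fingers":56}]' >/dev/null; python3 -c "
from h import *
to(*grasp(1,.42,10,-5))"
```

```text
11.82 [470.2 299.  165.9] [[0.728, 0.683, -0.058], [-0.248, 0.183, -0.951], [-0.639, 0.707, 0.302]] q [-0.89  0.87 -0.38  2.22  1.62  1.15 -2.61] F [-0.7  0.3 -0.5] w 55.6
shift [30.2  0.3 -1.1] rotv [-0.     0.022  0.   ]
```

```bash
python3 -m crank '[{"x":10,"y":0,"z":-1,"ax":0,"ay":0,"az":0,"fingers":56},{"x":10,"y":0,"z":0,"ax":0,"ay":0,"az":0,"fingers":56},{"x":0,"y":0,"z":0,"ax":0,"ay":0,"az":0,"fingers":56}]' >/dev/null; python3 -c "
from h import *
to(*grasp(1,.43,16,-5))
c=optics.camera('wrist'); cv2.imwrite('pics/w3.png',c['img'])"
```

```text
12.2 [485.9 294.7 151.7] [[0.728, 0.683, -0.058], [-0.248, 0.183, -0.951], [-0.639, 0.707, 0.302]] q [-0.86  0.9  -0.37  2.21  1.66  1.15 -2.62] F [-0.5  0.4 -0.2] w 55.8
shift [ 2.7  0.4 -0. ] rotv [0.    0.012 0.   ]
```

View pics/w3.png

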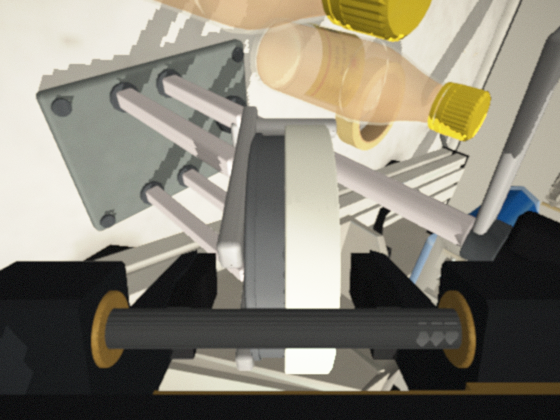

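```bash
python3 -m crank '[{"x":0,"y":2,"z":0,"ax":0,"ay":0,"az":0,"fingers":44},{"x":0,"y":0,"z":0,"ax":0,"ay":0,"az":0,"fingers":38},{"x":0,"y":0,"z":0,"ax":0,"ay":0,"az":0,"fingers":35},{"x":0,"y":0,"z":0,"ax":0,"ay":0,"az":0,"fingers":33}]' 25 >/dev/null; python3 -c "
from h import *
to(*grasp(1,.43,16,-5))"
```

```text
12.75 [486.6 296.4 154. ] [[0.728, 0.683, -0.056], [-0.245, 0.183, -0.952], [-0.64, 0.707, 0.301]] q [-0.86  0.89 -0.37  2.21  1.66  1.15 -2.61] F [-0.  -0.5  0.1] w 33.1
shift [ 4.1 -2.   0.9] rotv [ 0.     0.009 -0.   ]
```

```bash
python3 -m crank '[{"x":0,"y":0,"z":0,"ax":0,"ay":0,"az":0,"fingers":25},{"x":0,"y":0,"z":0,"ax":0,"ay":0,"az":0,"fingers":25},{"x":0,"y":0,"z":0,"ax":0,"ay":0,"az":0,"fingers":20},{"x":0,"y":0,"z":0,"ax":0,"ay":0,"az":0,"fingers":0}]' 30 >/dev/null; python3 -c "
from h import *
to(*grasp(1,.43,16,-5))"
```

```text
13.25 [486.7 296.5 154.2] [[0.729, 0.682, -0.056], [-0.245, 0.183, -0.952], [-0.639, 0.708, 0.301]] q [-0.86  0.89 -0.37  2.21  1.66  1.15 -2.61] F [0.3 0.  0.8] w 31.7
shift [ 4.1 -2.2  1. ] rotv [ 0.     0.009 -0.001]
```

```bash
python3 -m crank '[{"x":0,"y":4,"z":0,"ax":0,"ay":0,"az":0,"fingers":0},{"x":-15,"y":1,"z":0,"ax":0,"ay":0,"az":0,"fingers":0},{"x":-25,"y":1,"z":0,"ax":0,"ay":0,"az":0,"fingers":0},{"x":-25,"y":1,"z":0,"ax":0,"ay":0,"az":0,"fingers":0},{"x":0,"y":0,"z":0,"ax":0,"ay":0,"az":0,"fingers":0}]' >/dev/null; python3 -c "
from h import *
to(*grasp(1,.43,16,-5))"
```

```text
13.88 [440.1 315.5 201.9] [[0.726, 0.686, -0.053], [-0.243, 0.184, -0.953], [-0.644, 0.704, 0.3]] q [-0.94  0.79 -0.41  2.21  1.5   1.17 -2.54] F [-0.1 -0.1 -2.9] w 32.1
shift [73.3 -7.3  2.3] rotv [0.002 0.006 0.004]
```

```bash
python3 -m crank '[{"x":-22,"y":24,"z":10,"ax":0,"ay":0,"az":0,"fingers":0},{"x":-26,"y":28,"z":12,"ax":0,"ay":0,"az":0,"fingers":0},{"x":-26,"y":28,"z":12,"ax":0,"ay":0,"az":0,"fingers":0},{"x":-22,"y":24,"z":10,"ax":0,"ay":0,"az":0,"fingers":0},{"x":0,"y":0,"z":0,"ax":0,"ay":0,"az":0,"fingers":0}]' >/dev/null; python3 -c "
from h import *
to(*grasp(1,.43,16,-5))"
```

```text
14.5 [440.6 313.6 352.3] [[0.723, 0.688, -0.055], [-0.248, 0.185, -0.951], [-0.644, 0.702, 0.304]] q [-0.9   0.49 -0.44  2.08  1.23  1.2  -2.08] F [-0.9  0.6 -2.3] w 31.8
shift [ 169.4 -112.6  -45.5] rotv [0.003 0.011 0.007]
```

Now roll half a turn (q7 rising).

```bash
python3 -m crank '[{"x":0,"y":0,"z":0,"ax":-0.08,"ay":0,"az":0,"fingers":0},{"x":0,"y":0,"z":0,"ax":-0.15,"ay":0,"az":0,"fingers":0},{"x":0,"y":0,"z":0,"ax":-0.15,"ay":0,"az":0,"fingers":0},{"x":0,"y":0,"z":0,"ax":-0.15,"ay":0,"az":0,"fingers":0},{"x":0,"y":0,"z":0,"ax":-0.15,"ay":0,"az":0,"fingers":0},{"x":0,"y":0,"z":0,"ax":-0.15,"ay":0,"az":0,"fingers":0},{"x":0,"y":0,"z":0,"ax":-0.15,"ay":0,"az":0,"fingers":0},{"x":0,"y":0,"z":0,"ax":-0.15,"ay":0,"az":0,"fingers":0}]' >/dev/null; python3 -c "
from h import *
to(*grasp(-1,.43,16,-5))"
```

```text
15.5 [440.6 305.4 338.3] [[0.713, 0.327, 0.62], [-0.266, 0.945, -0.192], [-0.649, -0.028, 0.76]] q [-0.84  0.52 -0.53  2.1   1.25  1.24 -0.94] F [-0.1 -0.2 -1.8] w 31.8
shift [ 158.9   10.2 -111.3] rotv [-1.957 -0.038  0.013]
```

```bash
python3 -m crank '[{"x":0,"y":0,"z":0,"ax":-0.17,"ay":0,"az":0,"fingers":0},{"x":0,"y":0,"z":0,"ax":-0.17,"ay":0,"az":0,"fingers":0},{"x":0,"y":0,"z":0,"ax":-0.17,"ay":0,"az":0,"fingers":0},{"x":0,"y":0,"z":0,"ax":-0.17,"ay":0,"az":0,"fingers":0},{"x":0,"y":0,"z":0,"ax":-0.17,"ay":0,"az":0,"fingers":0},{"x":0,"y":0,"z":0,"ax":-0.17,"ay":0,"az":0,"fingers":0},{"x":0,"y":0,"z":0,"ax":-0.17,"ay":0,"az":0,"fingers":0},{"x":0,"y":0,"z":0,"ax":-0.17,"ay":0,"az":0,"fingers":0}]' >/dev/null; python3 -c "
from h import *
to(*grasp(-1,.43,16,-5))"
```

```text
16.5 [440.5 297.1 322.7] [[0.701, -0.568, 0.431], [-0.284, 0.331, 0.9], [-0.654, -0.753, 0.071]] q [-0.77  0.57 -0.63  2.11  1.27  1.29  0.44] F [-0.4  0.1 -1.7] w 32.1
shift [147.  101.8   5.7] rotv [-0.535 -0.052 -0.023]
```

```bash
cat >> h.py <<'E'
def place(phi,back,off):
    _,R=grasp(-1,phi,0); return SEAT-back*R[:,0]-off*R[:,1]-R@np.array([18,0,-3.5]),R
E
python3 -m crank '[{"x":0,"y":0,"z":0,"ax":-0.15,"ay":-0.04,"az":0,"fingers":0},{"x":0,"y":0,"z":0,"ax":-0.15,"ay":-0.04,"az":0,"fingers":0},{"x":0,"y":0,"z":0,"ax":-0.15,"ay":-0.04,"az":0,"fingers":0},{"x":0,"y":0,"z":0,"ax":-0.07,"ay":-0.04,"az":0,"fingers":0},{"x":0,"y":0,"z":0,"ax":0,"ay":0,"az":0,"fingers":0}]' >/dev/null; python3 -c "
from h import *
to(*place(.25,70,12))
c=optics.camera('wrist'); cv2.imwrite('pics/w4.png',c['img']); np.savez('pics/w4.npz',**c)"
```

```text
17.12 [440.1 292.1 312.9] [[0.723, -0.69, -0.035], [-0.136, -0.192, 0.972], [-0.678, -0.698, -0.232]] q [-0.68  0.53 -0.69  2.24  1.43  1.17  0.87] F [ 0.6  0.  -2.1] w 31.6
shift [70.8 68.7 38. ] rotv [ 0.01  -0.074 -0.011]
```

View pics/w4.png

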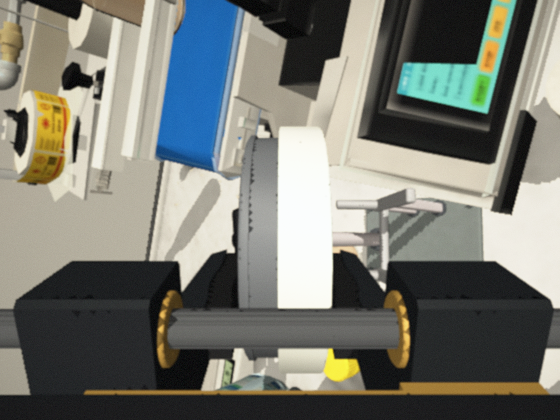

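```bash
python3 -m crank '[{"x":15,"y":20,"z":12,"ax":0,"ay":-0.037,"az":-0.005,"fingers":0},{"x":18,"y":20,"z":12,"ax":0.01,"ay":-0.037,"az":-0.005,"fingers":0},{"x":18,"y":20,"z":12,"ax":0,"ay":0,"az":0,"fingers":0},{"x":0,"y":0,"z":0,"ax":0,"ay":0,"az":0,"fingers":0}]' >/dev/null; python3 -c "
from h import *
to(*place(.25,40,10))"
```

```text
17.68 [433.8 313.6 224.3] [[0.724, -0.685, -0.077], [-0.061, -0.175, 0.983], [-0.687, -0.707, -0.169]] q [-0.74  0.73 -0.68  2.35  1.67  1.21  0.52] F [ 0.2 -1.  -1. ] w 31.9
shift [47.8  8.6 -5.2] rotv [-0.008  0.001 -0.002]
```

```bash
python3 -m crank '[{"x":10,"y":8,"z":-5,"ax":-0.008,"ay":0,"az":-0.002,"fingers":0},{"x":20,"y":0,"z":0,"ax":0,"ay":0,"az":0,"fingers":0},{"x":18,"y":0,"z":0,"ax":0,"ay":0,"az":0,"fingers":0},{"x":0,"y":0,"z":0,"ax":0,"ay":0,"az":0,"fingers":0}]' >/dev/null; python3 -c "
from h import *
to(*place(.25,0,2))"
```

```text
18.18 [465.2 305.2 188.6] [[0.728, -0.681, -0.079], [-0.06, -0.179, 0.982], [-0.683, -0.71, -0.171]] q [-0.69  0.82 -0.64  2.34  1.79  1.23  0.48] F [-0.6 -0.4 -2. ] w 31.7
shift [40.  11.6 -0.6] rotv [-0.004  0.001  0.004]
```

```bash
python3 -m crank '[{"x":17,"y":3,"z":0,"ax":-0.004,"ay":0,"az":0.004,"fingers":0},{"x":15,"y":3,"z":0,"ax":0,"ay":0,"az":0,"fingers":0},{"x":0,"y":2,"z":0,"ax":0,"ay":0,"az":0,"fingers":0},{"x":0,"y":0,"z":0,"ax":0,"ay":0,"az":0,"fingers":0}]' >/dev/null; python3 -c "
from h import *
to(*place(.25,0,0))"
```

```text
18.68 [484.  302.3 160.8] [[0.726, -0.683, -0.082], [-0.06, -0.182, 0.982], [-0.685, -0.708, -0.173]] q [-0.65  0.88 -0.62  2.33  1.87  1.24  0.46] F [-0.6 -0.6 -1.8] w 31.8
shift [ 7.2  6.1 -1.1] rotv [-0.002  0.002  0.001]
```

```bash
python3 -m crank '[{"x":0,"y":2.5,"z":-1,"ax":0,"ay":0,"az":0,"fingers":0},{"x":0,"y":1.5,"z":0,"ax":0,"ay":0,"az":0,"fingers":0},{"x":0,"y":0,"z":0,"ax":0,"ay":0,"az":0,"fingers":0}]' >/dev/null; python3 -c "
from h import *
to(*place(.25,0,0))"; python3 -m crank '[{"x":3,"y":1,"z":0,"ax":0,"ay":0,"az":0,"fingers":0},{"x":2,"y":0,"z":0,"ax":0,"ay":0,"az":0,"fingers":0},{"x":0,"y":0,"z":0,"ax":0,"ay":0,"az":0,"fingers":0}]' >/dev/null; python3 -c "
from h import *
to(*place(.25,0,0))"
```

```text
19.05 [480.9 301.1 158.7] [[0.727, -0.682, -0.083], [-0.058, -0.182, 0.982], [-0.684, -0.709, -0.172]] q [-0.66  0.89 -0.62  2.34  1.88  1.25  0.44] F [ 0.5  0.7 -1. ] w 31.9
shift [ 7.9  2.3 -0.4] rotv [-0.001  0.003  0.002]
19.43 [484.6 301.1 155.1] [[0.728, -0.68, -0.083], [-0.058, -0.182, 0.982], [-0.683, -0.71, -0.171]] q [-0.66  0.9  -0.62  2.33  1.89  1.26  0.44] F [ 1.   0.7 -2.7] w 31.8
shift [ 2.8  2.3 -0.8] rotv [-0.002  0.003  0.004]
```

```bash
python3 -m crank '[{"x":2,"y":1,"z":0,"ax":0,"ay":0,"az":0,"fingers":0},{"x":0,"y":0,"z":0,"ax":0,"ay":0,"az":0,"fingers":0}]' >/dev/null; python3 -c "
from h import *
to(*place(.25,0,0))";python3 -m crank '[{"x":1,"y":1,"z":0,"ax":0,"ay":0,"az":0,"fingers":0},{"x":0,"y":0,"z":0,"ax":0,"ay":0,"az":0,"fingers":0}]' >/dev/null; python3 -c "
from h import *
to(*place(.25,0,0))"
```

```text
19.68 [486.  300.9 153.8] [[0.73, -0.678, -0.083], [-0.057, -0.181, 0.982], [-0.681, -0.712, -0.171]] q [-0.65  0.9  -0.61  2.33  1.89  1.26  0.44] F [-0.3 -0.2 -0. ] w 31.6
shift [ 0.9  2.3 -0.7] rotv [-0.002  0.003  0.007]
19.93 [486.1 300.8 153.9] [[0.732, -0.676, -0.083], [-0.056, -0.182, 0.982], [-0.679, -0.714, -0.171]] q [-0.66  0.91 -0.61  2.34  1.9   1.26  0.43] F [ 0.1 -0.7 -1. ] w 31.6
shift [ 0.8  2.4 -0.6] rotv [-0.002  0.004  0.01 ]
```

```bash
python3 -m crank '[{"x":0,"y":0,"z":0,"ax":0,"ay":0,"az":-0.008,"fingers":33},{"x":0,"y":0,"z":0,"ax":0,"ay":0,"az":0,"fingers":36},{"x":0,"y":0,"z":0,"ax":0,"ay":0,"az":0,"fingers":40},{"x":0,"y":0,"z":0,"ax":0,"ay":0,"az":0,"fingers":48},{"x":0,"y":0,"z":0,"ax":0,"ay":0,"az":0,"fingers":56},{"x":0,"y":0,"z":0,"ax":0,"ay":0,"az":0,"fingers":56},{"x":0,"y":0,"z":0,"ax":0,"ay":0,"az":0,"fingers":56}]' >/dev/null; python3 -c "
from h import *
to(*place(.25,0,0))
c=optics.camera('wrist'); cv2.imwrite('pics/w5.png',c['img']); np.savez('pics/w5.npz',**c)"
```

```text
20.8 [485.9 300.6 153. ] [[0.737, -0.671, -0.083], [-0.055, -0.182, 0.982], [-0.674, -0.719, -0.171]] q [-0.66  0.91 -0.61  2.34  1.9   1.27  0.42] F [ 0.1 -0.9  1. ] w 55.6
shift [ 0.4  1.6 -0.6] rotv [-0.002  0.003  0.017]
```

View pics/w5.png

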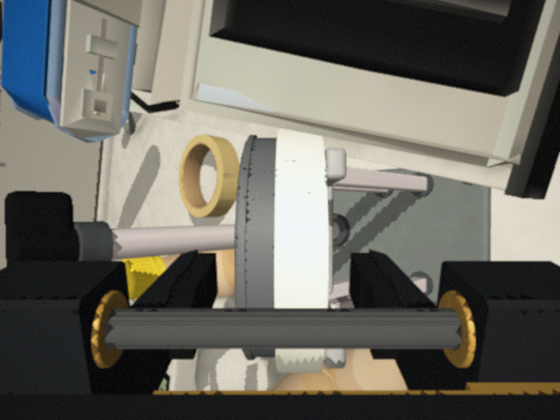

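The dish rests closed on the rails: base at cols 237–275, lid at 275–332, rail ends at 330–345. Both fingers are clear, so I withdraw.

```bash
python3 -m crank '[{"x":-10,"y":0,"z":0,"ax":0,"ay":0,"az":0,"fingers":56},{"x":-25,"y":0,"z":0,"ax":0,"ay":0,"az":0,"fingers":56},{"x":-30,"y":0,"z":0,"ax":0,"ay":0,"az":0,"fingers":56},{"x":-30,"y":0,"z":0,"ax":0,"ay":0,"az":0,"fingers":56},{"x":-28,"y":-28,"z":-7,"ax":0,"ay":0,"az":0,"fingers":56},{"x":-34,"y":-34,"z":-8,"ax":0,"ay":0,"az":0,"fingers":56},{"x":-34,"y":-34,"z":-8,"ax":0,"ay":0,"az":0,"fingers":56},{"x":-20,"y":-20,"z":-5,"ax":0,"ay":0,"az":0,"fingers":56}]' >/dev/null; python3 -c "
from h import *
to([565.9,313,330],down(23-180)); to([565.9,313,330],down(23))
c=optics.camera('wrist'); np.savez('pics/w6.npz',**c)"
```

```text
21.85 [403.4 306.5 390.1] [[0.735, -0.672, -0.091], [-0.052, -0.189, 0.981], [-0.676, -0.716, -0.174]] q [-0.68  0.34 -0.74  2.2   1.29  1.12  1.04] F [ 0.7 -0.1 -1.3] w 56.1
shift [159.7 -67.5   2.1] rotv [-0.22  -0.289  0.778]
21.85 [403.4 306.5 390.1] [[0.735, -0.672, -0.091], [-0.052, -0.189, 0.981], [-0.676, -0.716, -0.174]] q [-0.68  0.34 -0.74  2.2   1.29  1.12  1.04] F [ 0.7 -0.1 -1.3] w 56.1
shift [159.7 -67.5   2.1] rotv [2.677 1.11  0.413]
```

```bash
for i in 1 2; do python3 -m crank '[{"x":-1,"y":0,"z":0,"ax":0.187,"ay":0,"az":0,"fingers":44},{"x":-1,"y":0,"z":0,"ax":0.187,"ay":0,"az":0,"fingers":44},{"x":-1,"y":0,"z":0,"ax":0.187,"ay":0,"az":0,"fingers":44},{"x":-1,"y":0,"z":0,"ax":0.187,"ay":0,"az":0,"fingers":44},{"x":-1,"y":0,"z":0,"ax":0.187,"ay":0,"az":0,"fingers":44},{"x":-1,"y":0,"z":0,"ax":0.187,"ay":0,"az":0,"fingers":44},{"x":-1,"y":0,"z":0,"ax":0.187,"ay":0,"az":0,"fingers":44},{"x":-1,"y":0,"z":0,"ax":0.187,"ay":0,"az":0,"fingers":44}]' >/dev/null; python3 -c "
from h import *
to([565.9,313,330],down(23))"; done
```

```text
22.9 [391.8 305.4 399. ] [[0.738, -0.138, 0.661], [-0.047, 0.966, 0.255], [-0.674, -0.219, 0.706]] q [-0.75  0.3  -0.67  2.21  1.26  1.1  -0.45] F [ 0.1  0.6 -0.3] w 44.0
shift [174.5  -1.6  68.3] rotv [ 1.319  0.829 -0.352]
23.9 [379.7 302.8 401.9] [[0.736, 0.651, 0.185], [-0.047, 0.322, -0.945], [-0.675, 0.687, 0.268]] q [-0.83  0.27 -0.6   2.22  1.23  1.07 -1.95] F [ 0.3 -0.1  0. ] w 43.5
shift [185.1  75.1   5.6] rotv [-0.088  0.337 -0.758]
```

```bash
python3 -m crank '[{"x":0,"y":0,"z":0,"ax":-0.015,"ay":0.056,"az":-0.126,"fingers":44},{"x":0,"y":0,"z":0,"ax":-0.015,"ay":0.056,"az":-0.126,"fingers":44},{"x":0,"y":0,"z":0,"ax":-0.015,"ay":0.056,"az":-0.126,"fingers":44},{"x":0,"y":0,"z":0,"ax":-0.015,"ay":0.056,"az":-0.126,"fingers":44},{"x":0,"y":0,"z":0,"ax":-0.015,"ay":0.056,"az":-0.126,"fingers":44},{"x":0,"y":0,"z":0,"ax":-0.015,"ay":0.056,"az":-0.126,"fingers":44},{"x":0,"y":0,"z":0,"ax":0,"ay":0,"az":0,"fingers":44}]' >/dev/null; python3 -c "
from h import *
to([565.9,313,330],down(23))
c=optics.camera('wrist'); np.savez('pics/w7.npz',**c);cv2.imwrite('pics/w7.png',c['img'])"
```

```text
24.77 [371.3 302.2 399.4] [[-0.029, 0.916, 0.401], [-0.002, 0.401, -0.916], [-1.0, -0.027, -0.01]] q [-0.29  0.38 -0.71  1.7   0.24  1.18 -0.64] F [-0.9  0.3 -0.1] w 43.7
shift [ 63.8 184.3  68.8] rotv [ 0.011 -0.009  0.027]
```

Wide clearance; go over the knob and check with a photo there.

```bash
python3 -m crank '[{"x":0,"y":55,"z":20,"ax":0.004,"ay":-0.009,"az":0.02,"fingers":44},{"x":0,"y":55,"z":20,"ax":0.004,"ay":0,"az":0,"fingers":44},{"x":20,"y":50,"z":18,"ax":0,"ay":0,"az":0,"fingers":44},{"x":40,"y":20,"z":8,"ax":0,"ay":0,"az":0,"fingers":44},{"x":30,"y":0,"z":0,"ax":0,"ay":0,"az":0,"fingers":44},{"x":0,"y":0,"z":0,"ax":0,"ay":0,"az":0,"fingers":44}]' >/dev/null; python3 -c "
from h import *
to([566.3,313.6,255],down(23))
c=optics.camera('wrist'); np.savez('pics/w8.npz',**c);cv2.imwrite('pics/w8.png',c['img'])"
```

```text
25.57 [554.3 322.1 307.4] [[0.007, 0.91, 0.415], [-0.008, 0.415, -0.91], [-1.0, 0.003, 0.01]] q [-0.29  0.69 -0.61  1.41  0.42  1.17 -0.53] F [-0.2  0.4  0.4] w 43.9
shift [52.6  7.2 12.2] rotv [ 0.026  0.01  -0.003]
```

```bash
python3 -m crank '[{"x":25,"y":7,"z":12,"ax":0.026,"ay":0.01,"az":0,"fingers":44},{"x":25,"y":0,"z":0,"ax":0,"ay":0,"az":0,"fingers":44},{"x":0,"y":0,"z":0,"ax":0,"ay":0,"az":0,"fingers":44}]' >/dev/null; python3 -c "
from h import *
to([566.3,313.6,216],down(23))"
```

```text
26.0 [565.6 319.7 265.9] [[0.015, 0.918, 0.395], [0.01, 0.395, -0.918], [-1.0, 0.018, -0.003]] q [-0.28  0.74 -0.6   1.46  0.45  1.07 -0.56] F [-0.1 -1.3 -0.3] w 43.9
shift [49.8 -2.7  6. ] rotv [ 0.005 -0.003 -0.018]
```

```bash
python3 -m crank '[{"x":10,"y":-2,"z":6,"ax":0.005,"ay":0,"az":-0.018,"fingers":44},{"x":18,"y":0,"z":0,"ax":0,"ay":0,"az":0,"fingers":44},{"x":15,"y":0,"z":1,"ax":0,"ay":0,"az":0,"fingers":44},{"x":0,"y":0,"z":0,"ax":0,"ay":0,"az":0,"fingers":44}]' >/dev/null; python3 -c "
from h import *
to([566.3,313.6,216],down(23))"
```

```text
26.5 [567.4 314.  224.3] [[0.003, 0.92, 0.392], [0.005, 0.392, -0.92], [-1.0, 0.005, -0.004]] q [-0.28  0.78 -0.58  1.5   0.47  1.   -0.58] F [-0.3  0.   0.5] w 43.9
shift [ 8.3 -1.2 -0. ] rotv [ 0.001 -0.004 -0.005]
```

```bash
python3 -m crank '[{"x":8,"y":-1,"z":0,"ax":0,"ay":0,"az":0,"fingers":30},{"x":0,"y":0,"z":0,"ax":0,"ay":0,"az":0,"fingers":0},{"x":0,"y":0,"z":0,"ax":0,"ay":0,"az":0,"fingers":0},{"x":0,"y":0,"z":0,"ax":0,"ay":0,"az":0,"fingers":0},{"x":0,"y":0,"z":0,"ax":0,"ay":0,"az":0,"fingers":0},{"x":0,"y":0,"z":0,"ax":0,"ay":0,"az":0,"fingers":0}]' 20 >/dev/null; python3 -c "
from h import *
to([566.3,313.6,216],down(107.6))"
```

```text
27.25 [566.9 314.2 216.1] [[0.004, 0.92, 0.391], [0.006, 0.391, -0.92], [-1.0, 0.006, -0.004]] q [-0.28  0.79 -0.57  1.51  0.48  0.98 -0.58] F [ 0.3 -0.3 -1.5] w 10.2
shift [ 0.1 -0.8  0.4] rotv [-1.476e+00  1.000e-03 -8.000e-03]
```

```bash
python3 -m crank '[{"x":0,"y":0,"z":0,"ax":-0.14,"ay":0,"az":0,"fingers":0},{"x":0,"y":0,"z":0,"ax":-0.14,"ay":0,"az":0,"fingers":0},{"x":0,"y":0,"z":0,"ax":-0.14,"ay":0,"az":0,"fingers":0},{"x":0,"y":0,"z":0,"ax":-0.14,"ay":0,"az":0,"fingers":0},{"x":0,"y":0,"z":0,"ax":-0.14,"ay":0,"az":0,"fingers":0},{"x":0,"y":0,"z":0,"ax":-0.14,"ay":0,"az":0,"fingers":0},{"x":0,"y":0,"z":0,"ax":-0.14,"ay":0,"az":0,"fingers":0},{"x":0,"y":0,"z":0,"ax":0,"ay":0,"az":0,"fingers":0}]' >/dev/null; python3 -c "
from h import *
to([566.3,313.6,216],down(107.6))"
```

```text
28.25 [566.2 313.4 216.1] [[0.002, 0.16, 0.987], [0.005, 0.987, -0.16], [-1.0, 0.005, 0.001]] q [-0.16  0.86 -0.83  1.5   0.68  1.09  0.27] F [-0.   1.1 -0.9] w 9.8
shift [0.1 0.2 0.1] rotv [-0.468  0.002 -0.005]
```

```bash
python3 -m crank '[{"x":0,"y":0,"z":0,"ax":-0.14,"ay":0,"az":0,"fingers":0},{"x":0,"y":0,"z":0,"ax":-0.14,"ay":0,"az":0,"fingers":0},{"x":0,"y":0,"z":0,"ax":-0.14,"ay":0,"az":0,"fingers":0},{"x":0,"y":0,"z":0,"ax":-0.03,"ay":0,"az":0,"fingers":0},{"x":0,"y":0,"z":0,"ax":0,"ay":0,"az":0,"fingers":0}]' >/dev/null; python3 -c "
from h import *
to([566.3,313.6,216],down(107.6))"; python3 -m crank '[{"x":0,"y":0,"z":0,"ax":0,"ay":0,"az":0,"fingers":44},{"x":0,"y":0,"z":0,"ax":0,"ay":0,"az":0,"fingers":44},{"x":0,"y":0,"z":0,"ax":0,"ay":0,"az":0,"fingers":44},{"x":0,"y":0,"z":0,"ax":0,"ay":0,"az":0,"fingers":44},{"x":-20,"y":0,"z":0,"ax":0,"ay":0,"az":0,"fingers":44},{"x":-60,"y":0,"z":0,"ax":0,"ay":0,"az":0,"fingers":44},{"x":-60,"y":0,"z":0,"ax":0,"ay":0,"az":0,"fingers":44},{"x":0,"y":0,"z":-60,"ax":0,"ay":0,"az":0,"fingers":44}]' >/dev/null; python3 -m crank '[{"x":0,"y":-60,"z":-30,"ax":0.1,"ay":0,"az":0,"fingers":44},{"x":0,"y":-60,"z":-30,"ax":0.1,"ay":0,"az":0,"fingers":44},{"x":0,"y":-30,"z":0,"ax":0.1,"ay":0,"az":0,"fingers":44},{"x":0,"y":0,"z":0,"ax":0.1,"ay":0,"az":0,"fingers":44},{"x":0,"y":0,"z":0,"ax":0,"ay":0,"az":0,"fingers":44}]' >/dev/null;python3 -c "
from h import *
st()
o=[]
for n,(a,b) in (('top',((150,300),(225,385))),('wrist',((0,420),(0,560)))):
    c=optics.camera(n); np.savez(f'pics/{n}9.npz',**c); o.append(c['img'][a[0]:a[1],b[0]:b[1]])
A=cv2.resize(o[0],(400,375),interpolation=cv2.INTER_CUBIC);B=cv2.resize(o[1],(400,300))
P=np.zeros((375,800,3),np.uint8);P[:,:400]=A;P[:300,400:]=B;cv2.imwrite('pics/f.png',P)"
```

```text
28.88 [566.2 313.  216.2] [[0.002, -0.284, 0.959], [0.003, 0.959, 0.284], [-1.0, 0.003, 0.003]] q [-0.12  0.89 -0.94  1.5   0.76  1.14  0.66] F [-0.8  1.1 -2.6] w 10.2
shift [0.2 0.6 0.2] rotv [-0.02   0.003 -0.003]
30.5 [479.1 137.7 371.7] [[0.017, 0.129, 0.991], [0.014, 0.991, -0.129], [-1.0, 0.017, 0.015]] q [ 0.28  0.5  -1.03  1.73  0.46  1.15  0.56] F [-0.2  0.   0.3] w 44.3
```

View pics/f.png

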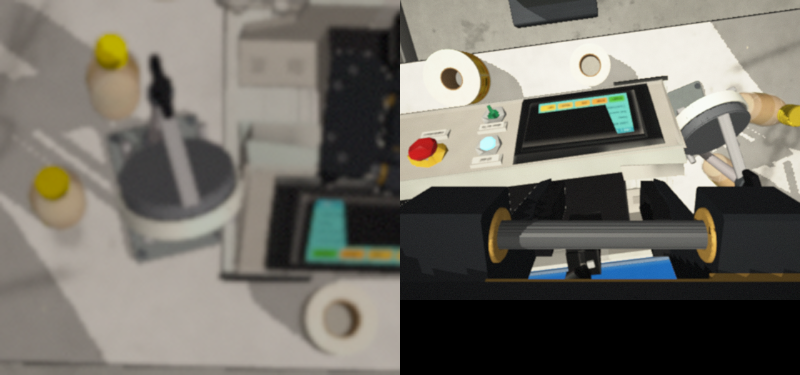

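The dish is lid-down (dark base on top at crop (178,178)), with the tongue across it and the bottles and roll in place. One numeric check before handing in.

```bash
python3 -c "
from h import *
c=dict(np.load('pics/top9.npz')); a=dict(np.load('pics/top0.npz'))
p=ray(c,225+178/2.5,150+178/2.5,151.3); print('seat',p-C@[11.3,0,11.3],SEAT)
k=ray(c,225+160/2.5,150+86/2.5,230);t=ray(c,225+191/2.5,150+205/2.5,203);print('tongue deg',np.degrees(np.arctan2(*(k-t)[1::-1])))
for im in (a,c):
  h=cv2.cvtColor(im['img'],cv2.COLOR_BGR2HSV);m=cv2.inRange(h,(24,170,90),(34,255,255))[150:300,225:300]
  n,_,s,ce=cv2.connectedComponentsWithStats(m);print([(np.round(ce[i],1).tolist(),int(s[i,4])) for i in range(1,n) if s[i,4]>40])
robot.hand_in()"
```

```text
seat [494.16127048 292.26634931 140.        ] [498.5 295.2 140. ]
tongue deg 16.882366248827797
[([43.5, 20.8], 135), ([20.9, 73.1], 148)]
[([44.1, 20.5], 142), ([20.5, 72.8], 139)]
the job is handed in; nothing more can be done
```

I turned the dish over and handed the job in at about 30.5 s of the 72 s allowed. No verdict is reported, so the checks below are my own.

I turned the wing knob clear by about 1.48 rad. Then I pinched lid and base together, drew the dish up the slope, rolled it half a turn and laid it back lid-down against the pins. After letting go and backing out, I turned the knob back.

**Last checks**
- **Dish:** it lies on the rails with the dark base on top and looks closed. From the top camera its centre is about 5 mm from my seat estimate, against a 12 mm limit. That is partly measuring error, as the same camera read a similar 5 mm short before the move.
- **Tongue:** it stands across the dish, about 17° in the world frame with the carrier at 15°. The latch is therefore about 1.6 rad, against the 1.3 required.
- **Bottles and roll:** the bottle caps are within 0.7 pixel (about 2 mm) of where they started. The roll also looks unmoved, though I did not measure it.
- **Gripper:** it is open and well away from everything, and the force readings are close to zero.

**Disagreements and close calls**
- At both the pick and the placing, the tool sat 2.2–2.4 mm higher off the rails than my seat estimate. I take this as calibration error.
- During the pick the last joint came within 0.04 rad of its limit, so I entered the dish about 25° off the slope direction.

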